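# Gauge the slack in a printed finger's drive lever

## Robot

A 6-joint arm with a two-finger parallel gripper is mounted at the origin on the work surface. World frame = base frame: x ahead of the robot, y to its left, z up, the work surface at z = 0. Lengths are in m, angles in rad, forces in N, time in s.
With the tool pointing down it reaches from about 0.25 to 0.775 m from the base axis. Payload 4 kg.
Tool frame: the origin (TCP) lies at the very end of the fingers, on their centre line; the grasp point (between the pads) lies 19 mm behind it; z points along the fingers, y is the line along which they close (so a half turn about z gives the same grasp; the last joint's range is limited). The gripper opens to 94 mm and grips with 3 to 60 N. Pads are 16 mm wide; open, the fingers measure 119 mm over their backs; the gripper's body (75 mm by 177 mm) begins 78 mm behind the grasp point.
Start: joints at [-1.391, 0.087, 1.371, -0, 1.684, -0.103], TCP at [0.153, -0.528, 0.206] pointing down, gripper open.
Joint ranges: [-3.1, 3.1], [-0.76, 2.03], [0.27, 2.55], [-1.08, 4.22], [0.17, 2.65], [-2.57, 2.57]. Speed limits (rad/s): [2.79, 2.79, 3.14, 3.14, 3.14, 3.14].

## Interface

Orientations are given as [roll, pitch, yaw] about the fixed x, y, z axes, in that order (R = Rz(yaw) Ry(pitch) Rx(roll)).
In Python, from bench import robot gives the robot as it stands. The module is installed in compiled form; this text tells all that it offers.
- The arm moves only by the tool move_arm, never from a script. Its argument "deltas" is one flat list of numbers, 7 for each row, row after row: the turn, a rotation vector about the tool's x, y, z in rad, then the shift along the tool's x, y, z in cm, then the closure, from -1 (fully open) to 1 (shut). A call has 1 to 8 rows; each row is the pose to reach, as a shift and turn from the pose commanded when the call began, along the tool's axes at that moment; what a row does not reach only later rows make up. A row lasts 1/10 s, in which the tool goes at most 50 mm and 8.59 degrees, less where a joint would pass 70% of its speed; a pose out of reach is approached as far as the arm can. A call with a gripper value outside its range is refused whole. The fingers move at their own pace and stop on an object; the grip force is fixed at half the most. Time passes only in rows, so rows that repeat a pose let the fingers close. It gives the time, the measured TCP pose, the force, the opening and the grip force at its end, in the units of the state.
- robot.get_obs(): the state, without advancing time (a new reading comes with each control period).
- robot.snapshot(name): name is "scene" or "top" or "wrist"; returns a dict with "image" (400x640x3 uint8, red, green, blue), "depth" (400x640 float32, m along the optical axis (not along the pixel's ray), 0 where there is no reading), "fov_y" (degrees; the focal length in pixels is half the picture's height over the tangent of half this angle, whatever the lens; pixels are square), "cx", "cy" (the principal point, pixels), "origin" and "orientation" of the camera in the world; the wrist camera has in their place "T_tool_cam" (4x4, takes a point from camera to tool coordinates, whose origin is the TCP and whose axes are the flange's). Camera axes: x right, y up, looking along -z (the intrinsics and any distortion apply to the point x, -y, -z); pixel columns grow to the right and rows downward; lengths in m; the calibration is good to about 2 mm. A picture is of the moment at which its call begins: read the wrist's pose just before it.
- robot.close_job(): hands the job in; it is judged then, once.
The state is a dict: "time": time; "joint_positions": joint angles; "qvel": joint speeds; "joint_torque": joint torques, N m; "tool_pos": TCP position; "ee_rot": TCP orientation; "wrist_force": force on the tool from outside, world axes, zero at the start; "wrist_torque": the same for the moment, N m; "width": finger opening in m; "finger_force": force on a finger pad.
Only numpy, scipy, OpenCV 4.12 (cv2) and the standard library are available. Lean on these libraries where they do the work, as an engineer would, in place of code of your own. Each camera call takes 0.05 s, during which the arm holds its last target. There are 200 camera calls.

## Task

Check the slack of the printed finger's linkage on the test jig: gently press the drive lever's paddle down until the free travel ends and the resistance clearly firms up, without straining it, and leave the lever standing there. Then note how far it went by sliding the rider along the rail until its index wire stands exactly over the tip of the lever's pointer, and let go, leaving everything else as it lies.

Things in the scene. Friction and masses are not known exactly. Their poses are not given: they have to be found in the camera images.
- jig: Fixed test jig: dark steel base plate 240 x 180 x 12 mm (140 mm before to 100 mm behind the origin), white housing in the middle up to 92 mm high. Origin on the table straight below the lever's pivot. Its x axis points from the paddle to the pivot and along the rail, y left, z up; turned by up to 0.3 rad about z.
- lever: White printed bell-crank lever; origin on its pivot, 75 mm above the table, axis along jig y. A 140 mm arm points towards the robot (jig -x), first 0.36 to 0.38 rad above level, with the paddle. A brass pointer, 100 mm from pivot to tip, stands up, first leaning away from the robot. Pressing swings its tip towards the robot. Stiff pivot: the lever stays where left; do not lift it afterwards.
- paddle (a point): Centre of the upper face of the paddle, a plate 40 mm (along the arm) x 44 x 8 mm, at first 134 mm above the table; it follows the arc about the pivot. While moving down it drags with 2 to 3 N (near 0 at rest) for a free travel of 25 to 70 mm, different every time, then gains about 2 N per mm. Firm: 7 to 15 N; over 24 N strains it. Let go, it springs back 1 to 9 mm and stays.
- pointer_tip (a point): Tip of the lever's pointer blade (3 mm thick, 12 mm wide in jig y), in the jig's middle plane y = 0, 165 to 175 mm above the table.
- linkage: The linkage inside the jig's housing, hidden, which the lever's inner end meets when the slack is gone. After a good press the released lever stays leaning on it. Origin at the pivot; its pose tells nothing about the slack.
- rider: Aluminium rider that slides along jig x on the rail, a 10 mm steel rod at jig y = -55 mm, 150 mm above the table. Block 24 x 20 x 20 mm around the rod (origin at its centre) with an upright tab on top. Slides with about 1.5 N of friction and stays where left; starts at the end farther from the robot.
- tab (a point): Top centre of the rider's tab: 14 mm thick along jig x (pinch it across this from above), 22 mm wide in y, 205 mm above the table; the tab stands free for its upper 45 mm, and the fingers may reach 35 mm below this point.
- index (a point): Point on the rider's index wire, a 4 mm brass wire that runs level from the tab in jig +y across the middle plane, 183 mm above the table. The point lies in the jig's middle plane, 55 mm in y from the tab's centre, at the same jig x. It must stand vertically over the pointer tip; the wire passes above the pointer without touching.
- knuckle: loose white printed knuckle piece, about 41 x 22 x 18 mm, lying on the front left part of the jig's base plate; bystander. Origin at the centre of its underside.
- phalanx: loose white printed finger piece, about 55 x 24 x 19 mm, on the table to the front right of the jig; bystander. Origin at the centre of its underside.
- pliers: long-nose pliers with black handles, 190 mm long, 14 mm high, lying to the left of the jig; bystander. Origin at the centre of its underside.
- breadboard: white breadboard, 110 x 55 x 9 mm, lying to the right of the jig; bystander. Origin at the centre of its underside.
- screwdriver: screwdriver with a red handle, 150 mm long, lying behind the jig; bystander. Origin at the centre of its underside.
- reel: metal reel, diameter 60 mm, 38 mm high, towards the robot's left; bystander. Origin at the centre of its underside.
- parts_tray: small blue tray with four compartments, 110 x 80 x 30 mm, towards the robot's right; bystander. Origin at the centre of its underside.

How it is judged:
By the outcome, as a careful person would: the job done as asked, in the order asked, and still so for the second after the job is handed in, with the robot touching nothing.
It also fails if it takes over 58 s, if anything falls off the work surface, if the arm or the gripper's body presses on something with over 40 N, if the wrist force passes 120 N, or if a joint passes its speed limit or range.

## Working session

There is one attempt and no reset: what is moved stays moved. The work goes in short steps, Python scripts to look and compute and a tool call to move; the robot and the scene stay as the last step left them, time stands still between calls to the robot, and variables do not carry over. Pictures are saved under pics/ and viewed, at most 11 in all, crops included, and the job is handed in when it is done.

Besides the shell and the picture viewer there is one more tool, called after "Call:" in YAML: its name, and indented under it one key for each argument. move_arm: Moves the arm, as the interface text tells. Its arguments: {"type":"object","properties":{"deltas":{"type":"array","items":{"type":"number"}}},"required":["deltas"]}

```bash
mkdir -p pics
cat > h.py <<'E'
import numpy as np, cv2, pickle
from scipy.spatial.transform import Rotation as R
from bench import robot
def snap(n,fn=None):
    o=robot.get_obs(); s=robot.snapshot(n)
    if fn: cv2.imwrite('pics/'+fn,s['image'][...,::-1]); pickle.dump((o,s),open(fn+'.pkl','wb'))
    return o,s
def campose(o,s):
    if 'T_tool_cam' in s:
        T=np.eye(4); T[:3,:3]=R.from_euler('xyz',o['ee_rot']).as_matrix(); T[:3,3]=o['tool_pos']
        T=T@np.array(s['T_tool_cam']); return T[:3,3],T[:3,:3]
    q=np.array(s['orientation'],float)
    M=q if q.shape==(3,3) else (R.from_euler('xyz',q).as_matrix() if q.size==3 else R.from_quat(q).as_matrix())
    return np.array(s['origin']),M
def ray(o,s,uv):
    f=200/np.tan(np.radians(s['fov_y'])/2); uv=np.atleast_2d(uv).astype(float)
    d=np.c_[(uv[:,0]-s['cx'])/f,-(uv[:,1]-s['cy'])/f,-np.ones(len(uv))]
    p,M=campose(o,s); return p,d@M.T
def onz(o,s,uv,z):
    p,d=ray(o,s,uv); return p+d*((z-p[2])/d[:,2])[:,None]
def cloud(o,s):
    v,u=np.mgrid[:400,:640]; p,d=ray(o,s,np.c_[u.ravel(),v.ravel()])
    return (p+d*s['depth'].reshape(-1,1)).reshape(400,640,3)
E
python3 - <<'E'
from h import *
for n in ('scene','top'):
    o,s=snap(n,n+'0.png'); print({k:v for k,v in s.items() if k not in('image','depth')})
print(o)
E
```

```text
{'fov_y': 53.14418600220544, 'cx': 322.84250745903785, 'cy': 191.6530339434423, 'origin': array([1.01506055, 0.63258332, 0.8380247 ]), 'orientation': array([ 0.84870467, -0.01074333,  2.53975005])}
{'fov_y': 54.97373495442755, 'cx': 315.7777169116118, 'cy': 203.15451662506268, 'origin': array([ 0.32522598, -0.00570061,  1.13450721]), 'orientation': array([ 0.21783173, -0.00627028, -1.61249899])}
{'time': 0.05, 'joint_positions': array([-1.39113977e+00,  8.79188518e-02,  1.37221640e+00,  1.86844947e-05,
        1.68359433e+00, -1.03108457e-01]), 'qvel': array([-0.00113853, -0.000356  , -0.00108957,  0.00200353,  0.00074585,
       -0.00016573]), 'joint_torque': array([ 9.63527164e-04, -3.41541946e+01, -3.03595304e+01,  7.16531882e-02,
        3.05380288e-02, -9.83792802e-05]), 'tool_pos': array([ 0.15335743, -0.52762757,  0.20434313]), 'ee_rot': array([-3.13946898e+00, -2.38417120e-04,  2.82766848e-01]), 'wrist_force': array([ 0.37201468,  0.50997531, -0.31248856]), 'wrist_torque': array([ 0.02776715, -0.0362382 , -0.02308223]), 'finger_force': 0.0, 'width': 0.09381592227580922}
```

View pics/top0.png

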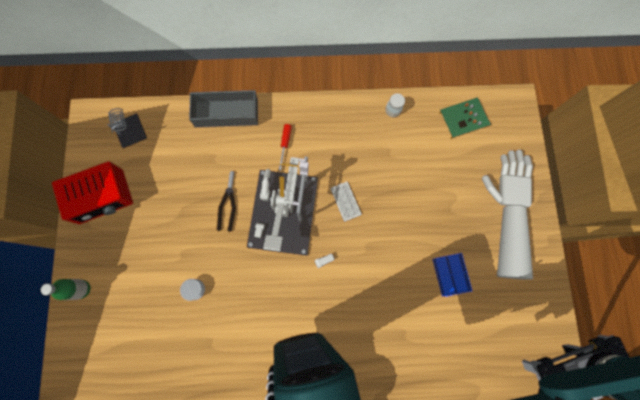

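View pics/scene0.png

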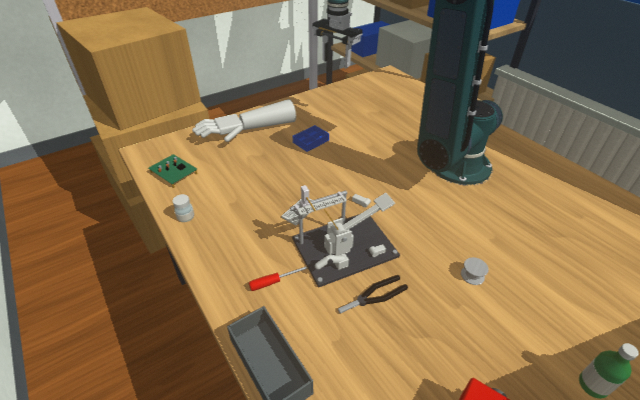

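The top view shows the dark jig plate around pixel (283,211), the paddle at (273,242), and the rider at the back right, near (298,165). In the scene view the rider's tab is at (305,193) and the paddle at (383,201).

Run:
```python
from h import *
for n in('top','scene'):
    o,s=pickle.load(open(n+'0.png.pkl','rb')); P=cloud(o,s); im=s['image'].astype(int)
    w=np.dstack([P[...,0],P[...,1]])
    m=(im.max(2)<100)&(im.max(2)-im.min(2)<25)&(P[...,2]>0.004)&(P[...,2]<0.022)&(abs(P[...,0]-.45)<.25)&(abs(P[...,1]-.07)<.3)
    k,l,st,c=cv2.connectedComponentsWithStats(cv2.morphologyEx(m.astype(np.uint8),cv2.MORPH_OPEN,np.ones((3,3))))
    i=1+np.argmax(st[1:,4]); vv,uu=np.where(l==i)
    q=onz(o,s,np.c_[uu,vv],.012)[:,:2]
    print(n,st[i],cv2.minAreaRect((q*1000).astype(np.float32)))
    r=cv2.minAreaRect((q*1000).astype(np.float32)); b=cv2.boxPoints(r); print(b)
    # high things near the jig
    for lo,hi in((.115,.15),(.19,.215)):
        mm=(P[...,2]>lo)&(P[...,2]<hi)&(abs(P[...,0]-.45)<.25)&(abs(P[...,1]-.07)<.2)
        k,l,st,c=cv2.connectedComponentsWithStats(mm.astype(np.uint8))
        for j in range(1,k):
            if st[j,4]>5: print(lo,st[j],P[l==j].mean(0).round(3))
    x0,y0=(230,140) if n=='top' else (240,160)
    cr=im[y0:y0+130,x0:x0+180].astype(np.uint8)
    cv2.imwrite(f'pics/{n}_crop.png',cv2.resize(cr,None,fx=4.4,fy=4.4,interpolation=cv2.INTER_CUBIC)[...,::-1])
```

```text
top [ 279  177   38   77 1517] ((544.7177734375, 33.98832321166992), (89.42852783203125, 233.35044860839844), 79.87841033935547)
[[422.0004     10.4741745]
 [651.71924   -30.534288 ]
 [667.4352     57.502472 ]
 [437.7163     98.51093  ]]
0.115 [279 182   5  10  39] [0.597 0.07  0.132]
0.115 [296 213   5   3   9] [0.519 0.027 0.13 ]
0.115 [263 227  19  25 295] [0.45  0.095 0.132]
0.115 [286 334  20   5  22] [0.213 0.042 0.138]
0.19 [299 162   9   8  58] [0.631 0.008 0.203]
0.19 [279 336  44  11  89] [0.21  0.035 0.199]
scene [ 294  218  105   68 2884] ((553.5533447265625, 80.18215942382812), (181.90365600585938, 239.25949096679688), 80.20249938964844)
[[420.1914    10.913811]
 [655.9614   -29.800144]
 [686.9153   149.4505  ]
 [451.14526  190.16446 ]]
0.115 [417 147  32  24 280] [0.211 0.037 0.133]
0.115 [343 193   4   6  11] [0.524 0.03  0.144]
0.115 [366 192  29  22 288] [0.453 0.096 0.131]
0.115 [342 201   4   3   6] [0.524 0.029 0.119]
0.115 [290 209  12   8  31] [0.657 0.006 0.135]
0.115 [328 216   6   8  11] [0.599 0.074 0.134]
0.19 [418 128  32  22 247] [0.209 0.026 0.202]
0.19 [301 185   8  12  68] [0.634 0.01  0.201]
```

View pics/top_crop.png

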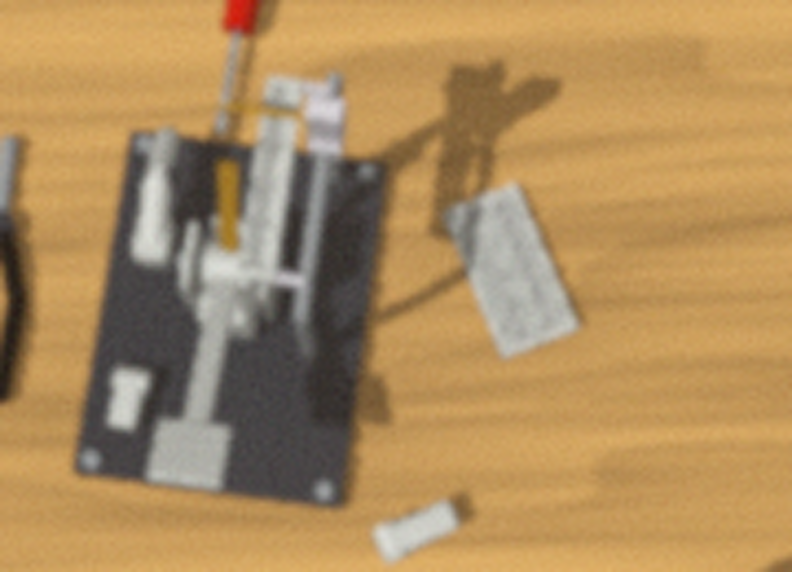

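The crop confirms the jig yaw of about -0.171 rad and an origin near (0.573, 0.077). The paddle is at crop pixel (190,455) and the tab and wire are at the top right. Next I move above the paddle with the fingers shut.

Call:
move_arm:
  deltas: [0,0,0.227,22.7,-26,0.8,1,0,0,0.227,22.7,-26,0.8,1,0,0,0.227,22.7,-26,0.8,1,0,0,0.227,22.7,-26,0.8,1,0,0,0.227,22.7,-26,0.8,1,0,0,0.227,22.7,-26,0.8,1,0,0,0.227,22.7,-26,0.8,1,0,0,0.227,22.7,-26,0.8,1]

```text
time: 0.9
tool_pos: [0.3004, -0.2107, 0.1973]
ee_rot: [-3.14, -0.001, 0.065]
wrist_force: [-0.4, -0.2, 0.3]
width: 0.0338
finger_force: 0.0
```

Call:
move_arm:
  deltas: [0,0,0.23,16.2,-30,3,1,0,0,0.23,16.2,-30,3,1,0,0,0.23,16.2,-30,3,1,0,0,0.23,16.2,-30,3,1,0,0,0.23,16.2,-30,3,1,0,0,0.23,16.2,-30,3,1,0,0,0.23,16.2,-30,3,1,0,0,0.23,16.2,-30,3,1]

```text
time: 1.7
tool_pos: [0.4446, 0.0965, 0.166]
ee_rot: [-3.141, 0.002, -0.169]
wrist_force: [-0.3, -0.9, -0.7]
width: 0.0008
finger_force: 0.0
```

Run:
```python
from h import *
o,s=snap('wrist','wrist1.png'); print(o['tool_pos'],o['ee_rot'],o['wrist_force'],o['width'])
```

```text
[0.4446307  0.09650699 0.16597281] [-3.14109390e+00  2.33846279e-03 -1.69182506e-01] [-0.30297662 -0.85227333 -0.71521346] 0.0008262963057047107
```

View pics/wrist1.png

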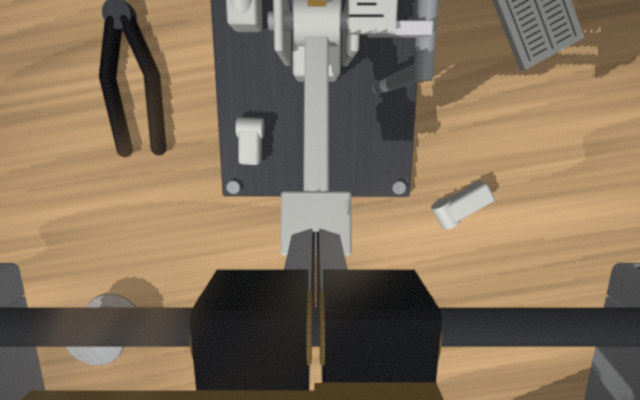

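The wrist view shows the shut fingers centred laterally over the paddle (282–352 px wide, fingers at about 316), and the area around it is clear. Now I press down.

Call:
move_arm:
  deltas: [0,0,0,0,0,1.2,1,0,0,0,0,0,2.4,1,0,0,0,0,0,2.8,1,0,0,0,0,0,3.2,1,0,0,0,0,0,3.7,1,0,0,0,0,0,4.2,1,0,0,0,0,0,4.7,1,0,0,0,0,0,4.7,1]

```text
time: 2.55
tool_pos: [0.4437, 0.0933, 0.1196]
ee_rot: [3.141, 0.001, -0.174]
wrist_force: [-0.1, -0.3, 1.1]
width: 0.0005
finger_force: 0.2
```

Run:
```python
from h import *
o=robot.get_obs(); print(o['tool_pos'],o['wrist_force'],o['wrist_torque'])
```

```text
[0.44369329 0.09333565 0.11963814] [-0.08452491 -0.31867257  1.13642015] [-0.0011774   0.01136476  0.0090117 ]
```

Call:
move_arm:
  deltas: [0,0,0,0,0,0.25,1,0,0,0,0,0,0.5,1,0,0,0,0,0,0.75,1,0,0,0,0,0,0.75,1,0,0,0,0,0,0.75,1]

```text
time: 3.05
tool_pos: [0.444, 0.0934, 0.1127]
ee_rot: [3.141, -0.0, -0.174]
wrist_force: [0.1, -0.1, 0.2]
width: 0.0002
finger_force: 0.1
```

Call:
move_arm:
  deltas: [0,0,0,0,0,0.2,1,0,0,0,0,0,0.4,1,0,0,0,0,0,0.4,1,0,0,0,0,0,0.4,1]

```text
time: 3.45
tool_pos: [0.4439, 0.0934, 0.1088]
ee_rot: [3.141, -0.0, -0.174]
wrist_force: [-0.2, 0.0, 0.5]
width: 0.0
finger_force: 0.3
```

Call:
move_arm:
  deltas: [0,0,0,0,0,0.2,1,0,0,0,0,0,0.4,1,0,0,0,0,0,0.4,1,0,0,0,0,0,0.4,1]

```text
time: 3.85
tool_pos: [0.4439, 0.0934, 0.1047]
ee_rot: [3.141, -0.0, -0.174]
wrist_force: [-0.3, 0.2, -0.4]
width: 0.0003
finger_force: 0.2
```

Run:
```python
from h import *
o,s=snap('scene','scene1.png');P=cloud(o,s)
cr=s['image'][160:290,240:420]; cv2.imwrite('pics/scene1c.png',cv2.resize(cr,None,fx=4.4,fy=4.4,interpolation=cv2.INTER_CUBIC)[...,::-1])
```

```text
(no output)
```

View pics/scene1c.png

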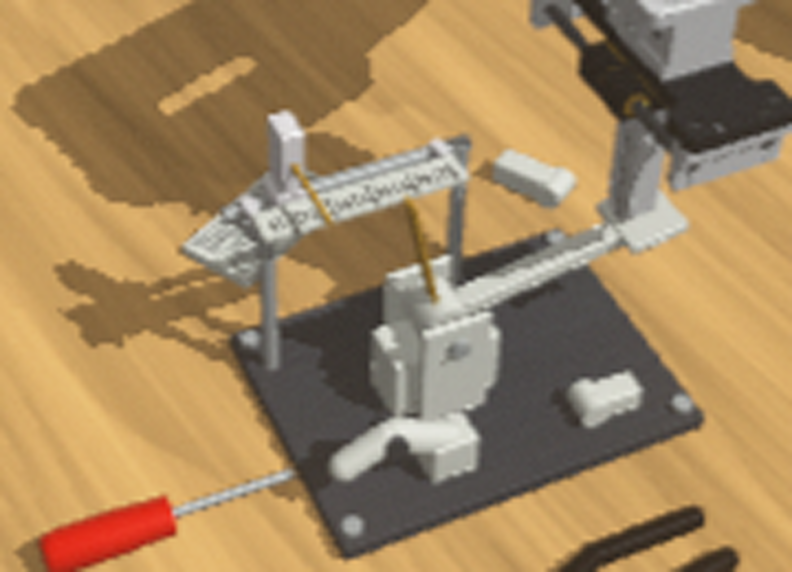

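The fingers rest on the paddle (crop pixel 640,215). The lever follows them, and the brass pointer tip is at about (410,205). I continue in 4 mm steps.

Call:
move_arm:
  deltas: [0,0,0,0,0,0.2,1,0,0,0,0,0,0.4,1,0,0,0,0,0,0.4,1]

```text
time: 4.2
tool_pos: [0.4438, 0.0934, 0.1006]
ee_rot: [3.141, 0.0, -0.174]
wrist_force: [-1.3, 0.3, 0.3]
width: 0.0004
finger_force: 0.5
```

Call:
move_arm:
  deltas: [0,0,0,0,0,0.2,1,0,0,0,0,0,0.4,1,0,0,0,0,0,0.4,1]

```text
time: 4.5
tool_pos: [0.4438, 0.0934, 0.0965]
ee_rot: [3.141, 0.0, -0.174]
wrist_force: [0.1, -0.1, 0.9]
width: 0.0005
finger_force: 0.4
```

Call:
move_arm:
  deltas: [0,0,0,0,0,0.2,1,0,0,0,0,0,0.4,1,0,0,0,0,0,0.4,1]

```text
time: 4.8
tool_pos: [0.4438, 0.0934, 0.0926]
ee_rot: [3.141, 0.0, -0.174]
wrist_force: [-0.9, 0.1, 0.4]
width: 0.0003
finger_force: 0.3
```

Call:
move_arm:
  deltas: [0,0,0,0,0,0.2,1,0,0,0,0,0,0.4,1,0,0,0,0,0,0.4,1]

```text
time: 5.1
tool_pos: [0.4439, 0.0934, 0.0886]
ee_rot: [3.141, 0.0, -0.174]
wrist_force: [-0.5, 0.9, -0.1]
width: 0.0002
finger_force: 0.2
```

Call:
move_arm:
  deltas: [0,0,0,0,0,0.2,1,0,0,0,0,0,0.4,1,0,0,0,0,0,0.4,1]

```text
time: 5.4
tool_pos: [0.4439, 0.0934, 0.0846]
ee_rot: [3.141, 0.0, -0.174]
wrist_force: [0.5, 1.0, 0.4]
width: 0.0004
finger_force: 0.0
```

Call:
move_arm:
  deltas: [0,0,0,0,0,0.2,1,0,0,0,0,0,0.4,1,0,0,0,0,0,0.4,1]

```text
time: 5.7
tool_pos: [0.4439, 0.0934, 0.0814]
ee_rot: [3.141, -0.0, -0.174]
wrist_force: [-2.9, -0.1, 4.4]
width: 0.0005
finger_force: 2.3
```

Call:
move_arm:
  deltas: [0,0,0,0,0,0.15,1,0,0,0,0,0,0.3,1,0,0,0,0,0,0.3,1,0,0,0,0,0,0.3,1]

```text
time: 6.1
tool_pos: [0.4439, 0.0934, 0.0794]
ee_rot: [3.142, -0.0, -0.174]
wrist_force: [-5.4, 0.0, 7.9]
width: 0.0005
finger_force: 4.7
```

Call:
move_arm:
  deltas: [0,0,0,0,0,0.1,1,0,0,0,0,0,0.2,1,0,0,0,0,0,0.2,1,0,0,0,0,0,0.2,1]

```text
time: 6.5
tool_pos: [0.4438, 0.0935, 0.0782]
ee_rot: [-3.142, -0.0, -0.174]
wrist_force: [-6.6, -0.3, 13.5]
width: 0.0006
finger_force: 6.4
```

The press is firm at about 11–13 N. Now I release gently and rise.

Call:
move_arm:
  deltas: [0,0,0,0,0,-0.2,1,0,0,0,0,0,-0.5,1,0,0,0,0,0,-1,1,0,0,0,0,0,-2,1,0,0,0,0,0,-5,1,0,0,0,0,0,-10,1,0,0,0,0,0,-15,1,0,0,0,0,0,-20,1]

```text
time: 7.3
tool_pos: [0.4438, 0.0933, 0.2781]
ee_rot: [3.142, -0.001, -0.174]
wrist_force: [1.4, -0.2, 0.4]
width: 0.0004
finger_force: 0.0
```

Run:
```python
from h import *
o,s=snap('wrist','w2.png'); print(o['tool_pos'],o['ee_rot'])
hs=lambda s:cv2.cvtColor(s['image'],cv2.COLOR_RGB2HSV)
snap('scene','scene2.png')
for n in('w2','scene2'):
    o,s=pickle.load(open(n+'.png.pkl','rb'));cv2.imwrite(f'pics/{n}.png',s['image'][...,::-1])
    h=hs(s);P=cloud(o,s)
    m=(h[...,0]>13)&(h[...,0]<27)&(h[...,1]>120)&(P[...,2]>.085)&(P[...,2]<.2)&(abs(P[...,0]-.58)<.13)&(abs(P[...,1]-.06)<.12)
    k,l,st,c=cv2.connectedComponentsWithStats(m.astype(np.uint8))
    for j in range(1,k):
        if st[j,4]>4: q=P[l==j]; print(n,st[j],q[np.argmax(q[:,2])].round(4),q.mean(0).round(4))
```

```text
[0.44378326 0.09331173 0.27808008] [ 3.14152025e+00 -6.95753475e-04 -1.74291754e-01]
w2 [304  16  15  29 361] [0.5754 0.0731 0.1769] [0.5746 0.0738 0.1487]
scene2 [307 198   8  13  13] [0.6381 0.0332 0.1878] [0.639  0.0458 0.1851]
scene2 [337 203   3  25  58] [0.5771 0.0765 0.1766] [0.5757 0.0734 0.1408]
```

View pics/w2.png

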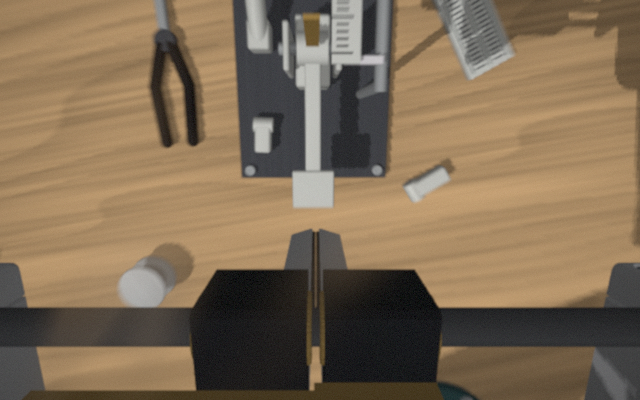

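The lever has stayed put with the pointer nearly upright (seen at pixel (311,30)), and the jig's surroundings are untouched. Next I go to the tab with the gripper open, turning 90°.

Call:
move_arm:
  deltas: [0,0,-0.8,10,2.5,0,-1,0,0,-0.8,10,2.5,0,-1,0,0,-0.8,10,2.5,0,-1,0,0,-0.8,10,2.5,0,-1,0,0,-0.8,10,2.5,0,-1,0,0,-0.8,10,2.5,0,-1,0,0,-0.8,10,2.5,0,-1]

```text
time: 8.1
tool_pos: [0.5381, 0.0513, 0.2751]
ee_rot: [-3.141, 0.001, 0.625]
wrist_force: [-0.4, -0.6, -0.2]
width: 0.0532
finger_force: 0.0
```

Run:
```python
from h import *
o,s=snap('wrist','w3.png'); print(o['tool_pos'],o['ee_rot'],o['width'])
o2,s2=snap('scene')
P=cloud(o2,s2); m=(P[...,2]>.192)&(P[...,2]<.212)&(abs(P[...,0]-.635)<.03)&(abs(P[...,1]-.01)<.03)
print(m.sum(),P[m].mean(0))
```

```text
[0.53814189 0.05133604 0.27514228] [-3.14115488e+00  8.93183158e-04  6.25399900e-01] 0.05323902130883414
61 [0.63381487 0.01035538 0.20201362]
```

View pics/w3.png

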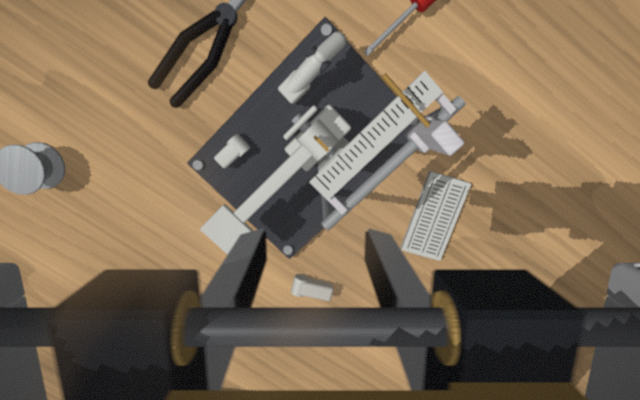

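The wrist view shows the tab top at (445,137), the wire from (387,75) to (432,122), and the pointer tip near (321,142). I continue to above the tab.

Call:
move_arm:
  deltas: [0,0,-0.775,5.3,8.9,0.8,-1,0,0,-0.775,5.3,8.9,0.8,-1,0,0,-0.775,5.3,8.9,0.8,-1,0,0,-0.775,5.3,8.9,0.8,-1,0,0,-0.775,5.3,8.9,0.8,-1,0,0,-0.775,5.3,8.9,0.8,-1,0,0,-0.775,5.3,8.9,0.8,-1]

```text
time: 8.9
tool_pos: [0.6331, 0.0104, 0.2678]
ee_rot: [-3.142, 0.0, 1.398]
wrist_force: [-0.2, 0.5, -0.2]
width: 0.0938
finger_force: 0.0
```

Run:
```python
from h import *
o,s=snap('wrist','w4.png'); print(o['tool_pos'],o['ee_rot'],o['width'])
for n in('w3','w4'):
    o,s=pickle.load(open(n+'.png.pkl','rb')); P=cloud(o,s); h=cv2.cvtColor(s['image'],cv2.COLOR_RGB2HSV)
    near=(abs(P[...,0]-.6)<.12)&(abs(P[...,1]-.06)<.12)
    a=near&(abs(P[...,2]-.203)<.008); print(n,'tab',a.sum(),P[a].mean(0).round(4))
    b=near&(h[...,0]>10)&(h[...,0]<27)&(h[...,1]>110)&(P[...,2]>.09)&(P[...,2]<.2)
    k,l,st,c=cv2.connectedComponentsWithStats(b.astype(np.uint8))
    for j in range(1,k):
        if st[j,4]>8:
            q=P[l==j]; print(st[j],q[np.argsort(q[:,2])[-4:]].mean(0).round(4),q.mean(0).round(4))
            if q[:,2].mean()>.175:
                v,u=np.where(l==j); p=onz(o,s,np.c_[u,v],.185); print('wire fit',cv2.fitLine((p[:,:2]).astype(np.float32),cv2.DIST_L2,0,.01,.01).ravel())
```

```text
[0.63313121 0.0104233  0.26784499] [-3.14152790e+00  1.17178382e-04  1.39803637e+00] 0.09382575730534702
w3 tab 754 [0.6327 0.0092 0.2038]
[382  74  48  53 342] [0.6389 0.0442 0.1863] [0.6394 0.0451 0.1846]
wire fit [0.16889076 0.9856348  0.6393772  0.04520817]
[315 137  13  13  38] [0.5774 0.0731 0.176 ] [0.5776 0.0748 0.1705]
w4 tab 637 [0.6338 0.009  0.2043]
[227 126  18  17 222] [0.5778 0.0724 0.176 ] [0.5777 0.0738 0.1501]
[314 128   5  67 268] [0.639  0.0396 0.1866] [0.6399 0.046  0.1847]
wire fit [0.17100061 0.9852709  0.6399018  0.04599304]
```

View pics/w4.png

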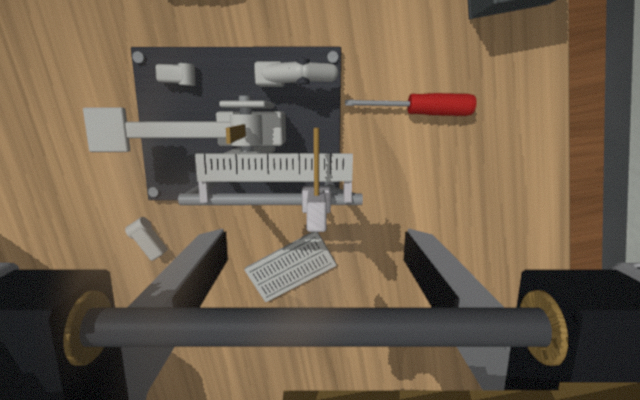

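The tab at (316,210) is centred between the open fingers (225–407), and the wire runs along the jig's y axis to (316,130). Next I descend and close.

Call:
move_arm:
  deltas: [0,0,0,0,0,3,-1,0,0,0,0,0,6,-1,0,0,0,0,0,8,-1,0,0,0,0,0,9.2,-1,0,0,0,0,0,9.2,-1]

```text
time: 9.45
tool_pos: [0.632, 0.0105, 0.1739]
ee_rot: [-3.138, 0.001, 1.4]
wrist_force: [-0.1, 0.2, -0.0]
width: 0.0939
finger_force: 0.0
```

Call:
move_arm:
  deltas: [0,0,0,0,0,0,0.8,0,0,0,0,0,0,0.8,0,0,0,0,0,0,0.8,0,0,0,0,0,0,0.8,0,0,0,0,0,0,0.8,0,0,0,0,0,0,0.8,0,0,0,0,0,0,0.8,0,0,0,0,0,0,0.8]

```text
time: 10.25
tool_pos: [0.6331, 0.0103, 0.1759]
ee_rot: [-3.141, 0.0, 1.401]
wrist_force: [-0.1, -0.3, -0.0]
width: 0.0334
finger_force: 0.0
```

Call:
move_arm:
  deltas: [0,0,0,0,0,0,1,0,0,0,0,0,0,1,0,0,0,0,0,0,1,0,0,0,0,0,0,1,0,0,0,0,0,0,1]

```text
time: 10.75
tool_pos: [0.6332, 0.0104, 0.1759]
ee_rot: [3.141, 0.0, 1.401]
wrist_force: [0.4, 0.8, -0.9]
width: 0.0137
finger_force: 30.0
```

```bash
cat > m.py <<'E'
from h import *
import sys
ex=np.array([np.cos(-.172),np.sin(-.172)]); ey=np.array([-ex[1],ex[0]])
o,s=snap('wrist',sys.argv[1]); print(o['tool_pos'],o['ee_rot'],o['width'],o['wrist_force'])
def meas(o,s,n):
    P=cloud(o,s); h=cv2.cvtColor(s['image'],cv2.COLOR_RGB2HSV)
    near=(abs(P[...,0]-.6)<.12)&(abs(P[...,1]-.06)<.12)
    b=near&(h[...,0]>10)&(h[...,0]<27)&(h[...,1]>100)
    for nm,lo,hi,z in(('wire',.178,.2,.1845),('tip',.165,.178,.174)):
        m=b&(P[...,2]>lo)&(P[...,2]<hi); v,u=np.where(m)
        if len(v)<3: print(n,nm,'none'); continue
        q=onz(o,s,np.c_[u,v],z)[:,:2]; p=P[m]
        print(n,nm,len(v),'depth xj %.4f yj %.4f z %.4f'%(np.median(p[:,:2]@ex),np.median(p[:,:2]@ey),p[:,2].max()),'ray xj %.4f [%.4f %.4f] yj[%.4f %.4f]'%(np.median(q@ex),*np.percentile(q@ex,[2,98]),*np.percentile(q@ey,[2,98])))
meas(o,s,'wrist')
for n in('scene','top'):
    o2,s2=snap(n); meas(o2,s2,n)
E
python3 m.py w5.png
```

```text
[0.63324775 0.01035192 0.17590914] [3.14137724e+00 5.80804560e-05 1.40076083e+00] 0.013712368838836876 [ 0.39507003  0.7533288  -0.86988888]
wrist wire 723 depth xj 0.6221 yj 0.1548 z 0.1868 ray xj 0.6221 [0.6206 0.6239] yj[0.1286 0.1766]
wrist tip 258 depth xj 0.5575 yj 0.1714 z 0.1765 ray xj 0.5574 [0.5548 0.5605] yj[0.1658 0.1768]
scene wire 16 depth xj 0.6213 yj 0.1519 z 0.1884 ray xj 0.6209 [0.5779 0.6340] yj[0.1170 0.1774]
scene tip 10 depth xj 0.5559 yj 0.1724 z 0.1753 ray xj 0.5583 [0.5545 0.5604] yj[0.1700 0.1838]
top wire 9 depth xj 0.6206 yj 0.1686 z 0.1865 ray xj 0.6208 [0.6195 0.6227] yj[0.1614 0.1738]
top tip none
```

Call:
move_arm:
  deltas: [0,0,0,0,-0.5,0,1,0,0,0,0,-1.5,0,1,0,0,0,0,-2.5,0,1,0,0,0,0,-3.5,0,1,0,0,0,0,-4.5,0,1,0,0,0,0,-5.5,0,1,0,0,0,0,-6,0,1,0,0,0,0,-6,0,1]

```text
time: 11.7
tool_pos: [0.5724, 0.0209, 0.1759]
ee_rot: [-3.139, 0.0, 1.401]
wrist_force: [-1.6, 0.7, -0.8]
width: 0.0135
finger_force: 30.0
```

```bash
python3 m.py w6.png
python3 - <<'E'
from h import *
o,s=pickle.load(open('w6.png.pkl','rb')); cr=s['image'][70:220,220:420]
cv2.imwrite('pics/w6c.png',cv2.resize(cr,None,fx=4,fy=4,interpolation=cv2.INTER_NEAREST)[...,::-1])
E
```

```text
[0.57239419 0.0208825  0.17589827] [-3.13928870e+00  1.10524945e-04  1.40110389e+00] 0.013516278610809406 [-1.62371163  0.7075765  -0.833982  ]
wrist wire 687 depth xj 0.5603 yj 0.1536 z 0.1873 ray xj 0.5603 [0.5588 0.5618] yj[0.1285 0.1761]
wrist tip 143 depth xj 0.5562 yj 0.1715 z 0.1768 ray xj 0.5562 [0.5552 0.5577] yj[0.1654 0.1773]
scene wire 15 depth xj 0.5596 yj 0.1491 z 0.1864 ray xj 0.5596 [0.5584 0.5730] yj[0.1214 0.1766]
scene tip 10 depth xj 0.5560 yj 0.1721 z 0.1748 ray xj 0.5583 [0.5545 0.5604] yj[0.1700 0.1838]
top wire 5 depth xj 0.5600 yj 0.1725 z 0.1865 ray xj 0.5602 [0.5596 0.5620] yj[0.1677 0.1755]
top tip 10 depth xj 0.5545 yj 0.1703 z 0.1764 ray xj 0.5548 [0.5524 0.5572] yj[0.1647 0.1756]
```

View pics/w6c.png

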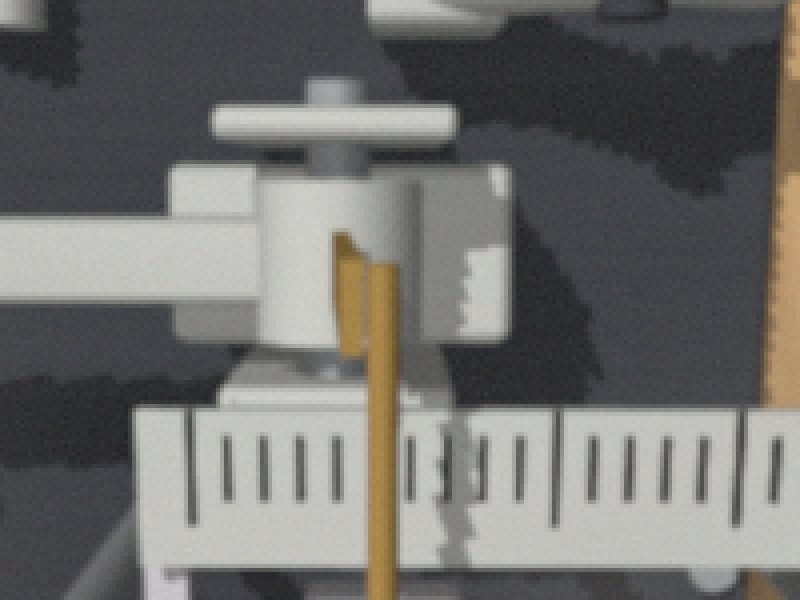

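The crop shows the wire at x≈382 and the pointer's tip face at x≈340–363. The offset is 30 px at 4x zoom, about 4.1 mm, which agrees with the depth.

Call:
move_arm:
  deltas: [0,0,0,0,-0.2,0,1,0,0,0,0,-0.41,0,1,0,0,0,0,-0.41,0,1,0,0,0,0,-0.41,0,1]

```text
time: 12.25
tool_pos: [0.5702, 0.0212, 0.1759]
ee_rot: [3.141, -0.0, 1.401]
wrist_force: [1.1, 0.1, -1.6]
width: 0.0138
finger_force: 30.0
```

```bash
python3 m.py w7.png
python3 - <<'E'
from h import *
o,s=pickle.load(open('w7.png.pkl','rb')); cr=s['image'][110:190,260:360]
cv2.imwrite('pics/w7c.png',cv2.resize(cr,None,fx=7,fy=7,interpolation=cv2.INTER_NEAREST)[...,::-1])
E
```

```text
[0.57020372 0.02122375 0.17591334] [ 3.14125859e+00 -8.65342961e-05  1.40076061e+00] 0.01377024832717422 [ 1.14633076  0.13120974 -1.63676067]
wrist wire 704 depth xj 0.5581 yj 0.1536 z 0.1871 ray xj 0.5581 [0.5566 0.5596] yj[0.1285 0.1761]
wrist tip 79 depth xj 0.5555 yj 0.1718 z 0.1759 ray xj 0.5555 [0.5550 0.5570] yj[0.1656 0.1773]
scene wire 20 depth xj 0.5571 yj 0.1521 z 0.1879 ray xj 0.5570 [0.5554 0.5687] yj[0.1247 0.1750]
scene tip 10 depth xj 0.5557 yj 0.1710 z 0.1756 ray xj 0.5576 [0.5543 0.5601] yj[0.1680 0.1807]
top wire 6 depth xj 0.5567 yj 0.1682 z 0.1874 ray xj 0.5571 [0.5530 0.5579] yj[0.1664 0.1745]
top tip 9 depth xj 0.5541 yj 0.1725 z 0.1770 ray xj 0.5543 [0.5518 0.5572] yj[0.1651 0.1756]
```

View pics/w7c.png

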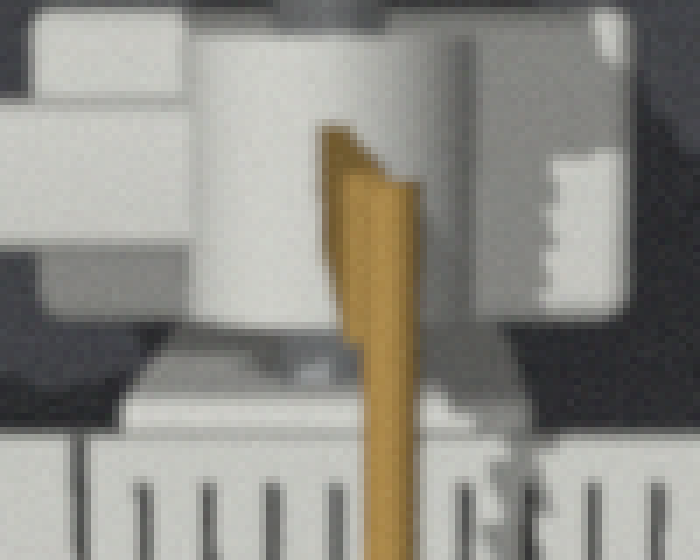

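The wire centre is at crop x≈390 and the tip's left edge at 343, so about 2 mm remains. I'll compute the offset from the unobstructed frame.

Run:
```python
from h import *
ex=np.array([np.cos(-.172),np.sin(-.172)])
for f,r in(('w6',range(138,156,2)),('w7',range(138,156,2))):
    o,s=pickle.load(open(f+'.png.pkl','rb')); h=cv2.cvtColor(s['image'],cv2.COLOR_RGB2HSV); p,M=campose(o,s); print(f,p@np.r_[ex,0],M[:,2]@np.r_[ex,0])
    g=s['image'].astype(int)
    for v in (136,142,148,154): print(v,[int(x) for x in g[v,300:322,0]-g[v,300:322,2]])
    for z in(.174,.176): print('tip',z,[(onz(o,s,[[u,143]],z)[:,:2]@ex).round(4)[0] for u in ((305,308,311) if f=='w6' else (309,))])
    for z in(.183,.185): print('wire',z,[(onz(o,s,[[u,170]],z)[:,:2]@ex).round(4)[0] for u in (315,316)])
    v,u=np.where((h[165:200,300:330,1]>100)); print('wire u',u.mean()+300)
```

```text
w6 0.5608673630730551 0.002535697416414984
136 [5, 7, 12, 40, 74, 88, 92, 93, 93, 92, 69, 46, 59, 71, 71, 71, 67, 61, 47, 29, 11, 6]
142 [7, 8, 13, 38, 73, 89, 92, 93, 92, 89, 67, 54, 78, 96, 94, 91, 87, 77, 64, 35, 10, 2]
148 [4, 6, 8, 22, 56, 87, 93, 93, 92, 89, 68, 51, 78, 94, 95, 92, 86, 77, 62, 35, 10, 4]
154 [3, 5, 6, 10, 33, 73, 89, 90, 92, 87, 60, 47, 76, 94, 97, 93, 88, 78, 63, 35, 11, 1]
tip 0.174 [np.float64(0.5552), np.float64(0.5567), np.float64(0.5582)]
tip 0.176 [np.float64(0.5553), np.float64(0.5567), np.float64(0.5582)]
wire 0.183 [np.float64(0.5603), np.float64(0.5608)]
wire 0.185 [np.float64(0.5603), np.float64(0.5608)]
wire u 315.1681034482759
w7 0.5582016816100549 5.5649274323025804e-05
136 [6, 5, 5, 5, 7, 21, 47, 68, 71, 83, 92, 91, 87, 88, 87, 78, 67, 57, 51, 32, 11, 4]
142 [6, 4, 6, 5, 7, 12, 38, 64, 72, 83, 89, 89, 90, 94, 95, 93, 89, 79, 67, 40, 14, 5]
148 [3, 5, 3, 5, 6, 6, 18, 42, 71, 83, 90, 91, 88, 94, 96, 92, 89, 79, 66, 42, 15, 5]
154 [5, 5, 6, 5, 7, 4, 4, 11, 36, 78, 88, 91, 86, 94, 95, 92, 90, 78, 64, 38, 9, 3]
tip 0.174 [np.float64(0.555)]
tip 0.176 [np.float64(0.555)]
wire 0.183 [np.float64(0.558), np.float64(0.5585)]
wire 0.185 [np.float64(0.558), np.float64(0.5585)]
wire u 315.114406779661
```

Call:
move_arm:
  deltas: [0,0,0,0,-0.1,0,1,0,0,0,0,-0.18,0,1,0,0,0,0,-0.18,0,1,0,0,0,0,-0.18,0,1,0,0,0,0,-0.18,0,1,0,0,0,0,-0.18,0,1]

```text
time: 13.0
tool_pos: [0.5681, 0.0216, 0.1759]
ee_rot: [-3.141, -0.0, 1.401]
wrist_force: [0.8, 1.9, -2.0]
width: 0.0137
finger_force: 30.0
```

```bash
python3 m.py w8.png
```

```text
[0.56808168 0.02162531 0.17589262] [-3.14122832e+00 -4.39013852e-05  1.40089247e+00] 0.013710302429697218 [ 0.76062191  1.92236548 -2.00299348]
wrist wire 710 depth xj 0.5559 yj 0.1534 z 0.1867 ray xj 0.5559 [0.5544 0.5578] yj[0.1285 0.1761]
wrist tip 11 depth xj 0.5558 yj 0.1769 z 0.1757 ray xj 0.5558 [0.5548 0.5572] yj[0.1769 0.1773]
scene wire 23 depth xj 0.5559 yj 0.1441 z 0.1951 ray xj 0.5554 [0.5536 0.5732] yj[0.0984 0.1759]
scene tip 13 depth xj 0.5563 yj 0.1711 z 0.1769 ray xj 0.5573 [0.5483 0.5609] yj[0.1327 0.1810]
top wire 6 depth xj 0.5547 yj 0.1731 z 0.1877 ray xj 0.5549 [0.5540 0.5568] yj[0.1670 0.1766]
top tip 6 depth xj 0.5545 yj 0.1704 z 0.1757 ray xj 0.5545 [0.5524 0.5553] yj[0.1673 0.1750]
```

Call:
move_arm:
  deltas: [0,0,0,0,0,0,0,0,0,0,0,0,0,0,0,0,0,0,0,0,0,0,0,0,0,0,0,0,0,0,0,0,0,0,0,0,0,0,0,0,0,0]

```text
time: 13.75
tool_pos: [0.5682, 0.0215, 0.176]
ee_rot: [3.142, 0.0, 1.401]
wrist_force: [-0.3, -0.3, 0.9]
width: 0.0469
finger_force: 0.0
```

```bash
python3 m.py w9.png
python3 - <<'E'
from h import *
o,s=pickle.load(open('w9.png.pkl','rb')); cr=s['image'][110:190,260:360]
cv2.imwrite('pics/w9c.png',cv2.resize(cr,None,fx=7,fy=7,interpolation=cv2.INTER_NEAREST)[...,::-1])
E
```

```text
[0.56818147 0.02146856 0.17600843] [3.14158347e+00 1.90131287e-04 1.40080288e+00] 0.04692486337954601 [-0.32799401 -0.25116722  0.88903118]
wrist wire 739 depth xj 0.5560 yj 0.1524 z 0.1995 ray xj 0.5560 [0.5331 0.5577] yj[0.1136 0.1760]
wrist tip 19 depth xj 0.5550 yj 0.1767 z 0.1780 ray xj 0.5550 [0.5324 0.5573] yj[0.1152 0.1772]
scene wire 31 depth xj 0.5546 yj 0.1319 z 0.1990 ray xj 0.5544 [0.5253 0.5899] yj[0.0972 0.1757]
scene tip 13 depth xj 0.5559 yj 0.1703 z 0.1771 ray xj 0.5573 [0.5356 0.5609] yj[0.1287 0.1810]
top wire 6 depth xj 0.5549 yj 0.1728 z 0.1871 ray xj 0.5549 [0.5540 0.5568] yj[0.1670 0.1766]
top tip 7 depth xj 0.5542 yj 0.1706 z 0.1763 ray xj 0.5543 [0.5520 0.5553] yj[0.1673 0.1750]
```

View pics/w9c.png

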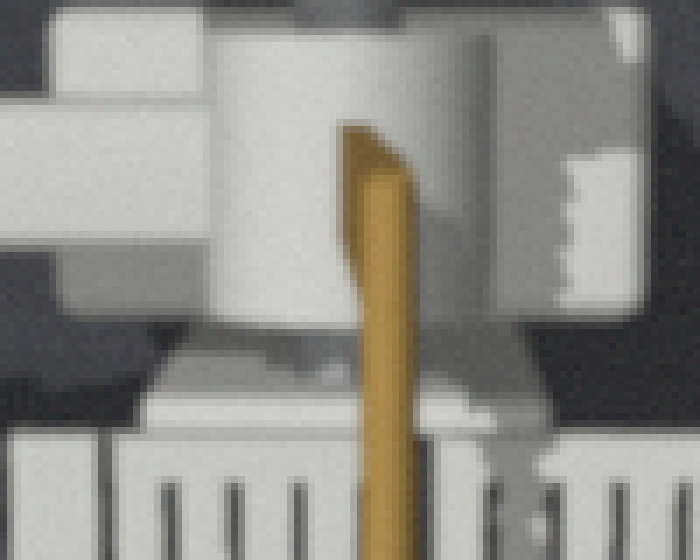

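The wire (362–415, centre ≈388) now covers the pointer's tip face (right edge ≈409, left edge ≈365), so they are aligned to within about 0.3 mm. Next I rise clear.

Call:
move_arm:
  deltas: [0,0,0,0,0,-1,0,0,0,0,0,0,-3,0,0,0,0,0,0,-6,0,0,0,0,0,0,-10,0,0,0,0,0,0,-12,0,0,0,0,0,0,-12,0]

```text
time: 14.5
tool_pos: [0.5697, 0.0215, 0.3014]
ee_rot: [3.132, -0.001, 1.401]
wrist_force: [0.3, 0.8, 0.4]
width: 0.047
finger_force: 0.0
```

```bash
python3 m.py w10.png; python3 -c "
from bench import robot
print(robot.close_job())"
```

```text
[0.56971845 0.02147794 0.30135754] [ 3.13220231e+00 -9.67804108e-04  1.40090609e+00] 0.0470283880022379 [0.28749124 0.80761166 0.36629566]
wrist wire 228 depth xj 0.5560 yj 0.1529 z 0.1868 ray xj 0.5560 [0.5543 0.5568] yj[0.1286 0.1757]
wrist tip none
scene wire 18 depth xj 0.5554 yj 0.1531 z 0.1866 ray xj 0.5549 [0.5536 0.5566] yj[0.1291 0.1760]
scene tip 12 depth xj 0.5557 yj 0.1703 z 0.1768 ray xj 0.5568 [0.5487 0.5600] yj[0.1508 0.1805]
top wire none
top tip none
the job is handed in; nothing more can be done
None
```

I pressed the paddle until it firmed up at a measured 13.5 N and left the lever there. The rider's index wire now stands over the pointer tip, within about 0.5 mm by camera, and the job was handed in at about 15 s with the gripper clear.

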